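Build the lure drying stand and lay out the lures

ROBOT

A 6-joint arm with a two-finger parallel gripper is mounted at the origin on the work surface. World frame = base frame: x ahead of the robot, y to its left, z up, the work surface at z = 0. Lengths are in m, angles in degrees, forces in N, time in s.
With the tool pointing down it reaches from about 0.35 to 0.875 m from the base axis. Payload 4.2 kg.
Tool frame: the origin (TCP) lies on the front face of the gripper's body, between the roots of the fingers; the fingertips stand finger_overhang ahead of it and the grasp point (between the pads) lies 51 mm ahead of it (finger_overhang is the distance from the TCP to the fingertips, in m); z points along the fingers, y is the line along which they close (so a half turn about z gives the same grasp; the last joint's range is limited). The gripper opens to 87 mm and grips with 3 to 60 N. Pads are 19 mm wide; open, the fingers measure 117 mm over their backs; the gripper's body (75 mm by 190 mm) begins 51 mm behind the grasp point.
Start: joints at [-55.084, 22.042, 0.453, 0, -68.411, -14.817], TCP at [0.215, -0.587, 0.292] pointing down, gripper open.
Joint ranges: [-179.83, 179.83], [-69.29, 118.12], [-61.27, 80.66], [-181.25, 117.63], [-171.15, -9.14], [-177.46, 177.46]. Speed limits (degrees/s): [159.86, 159.86, 180, 180, 180, 180].

INTERFACE

Orientations are given as a 3x3 rotation matrix whose columns are the frame's x, y, z axes.
In Python, from station import sense, capture, camera_model, finish_job, finger_overhang gives the robot as it stands. The module is installed in compiled form; this text tells all that it offers.
- The arm moves only by the tool jog_arm, never from a script. Its argument "rows" is a list that holds one entry, the list of rows, each a list of 4 numbers: the shift along the tool's x, y, z in m, then the turn about the tool's z in rad. A call has 1 to 20 rows; each row shifts and turns the commanded pose from where the row before left it, along the tool's axes as they then stand; what a row does not reach is not made up. A row lasts 1/8 s, in which the tool goes at most 62.5 mm and 10.7 degrees, less where a joint would pass 70% of its speed; a pose out of reach is approached as far as the arm can. A call is refused whole if a number of a shift passes 0.0625 or a number of a turn 0.188, either way. A call with a gripper value outside its range is refused whole. "claw" is the opening, from 0 (shut) to 1 (fully open), set as the call begins (left out, the last holds). The fingers move at their own pace and stop on an object; the grip force is fixed at half the most. Time passes only in rows, so rows that do not move let the fingers close. It gives the time, the measured TCP pose, the force, the opening and the grip force at its end, in the units of the state.
- sense(): the state, without advancing time (a new reading comes with each control period).
- capture(name): name is "scene" or "top" or "wrist"; returns the picture (400x640x3 uint8, red, green, blue); there is no depth.
- camera_model(name): a dict with "fovy" (degrees; the focal length in pixels is half the picture's height over the tangent of half this angle, whatever the lens; pixels are square), "cx", "cy" (the principal point, pixels), "eye" and "rotation" of the camera in the world. Camera axes: x right, y down, z forward; pixel columns grow to the right and rows downward; lengths in m; the calibration is good to about 2 mm. A picture is of the moment at which its call begins: read the wrist's pose just before it. camera_model takes no time and is no camera call; for the wrist camera it gives the pose at the moment of the call.
- finish_job(): hands the job in; it is judged then, once.
The state is a dict: "time_s": time; "joints": joint angles; "joint_velocities": joint speeds; "effort": joint torques, N m; "tcp_pos": TCP position; "ee_rot": TCP orientation; "wrist_force": force on the tool from outside, world axes, zero at the start; "moment": the same for the moment, N m; "gripper_width": opening from 0.0 (shut) to 1.0 (fully open); "gripper_force": force on a finger pad.
Only numpy, scipy, OpenCV 4.12 (cv2) and the standard library are available. Lean on these libraries where they do the work, as an engineer would, in place of code of your own. Each camera call takes 0.05 s, during which the arm holds its last target. There are 200 camera calls.

TASK

Pull every blue cradle block off the aluminium storage rail and press each one fully home on the studs of the green base board, one cradle to a pair of studs, flush with the board. Then, once all the cradles are home, lay each lure lengthwise in the middle of a cradle's trough, one lure to a cradle, down on the trough floor, and leave the paint pots, brush and other things where they stand.

Things in the scene. Friction and masses are not known exactly. Their poses are not given: they have to be found in the camera images.
- cradle0: blue cradle block, 98 (x) x 44 (y) x 36 mm (z), 90 g; None if absent (3 or 4 are there). Origin: centre of underside, z up, ends alike. Underside: two square sockets, 23 mm wide, 22 deep, 33 mm either side of the origin along x; between them a pocket that snaps over a sprung catch. Top: trough along x, floor at z = 30 mm, 34 mm wide, lips 6 mm high, ends open. Starts clicked on the rail.
- cradle1: blue cradle block, 98 (x) x 44 (y) x 36 mm (z), 90 g; None if absent (3 or 4 are there). Origin: centre of underside, z up, ends alike. Underside: two square sockets, 23 mm wide, 22 deep, 33 mm either side of the origin along x; between them a pocket that snaps over a sprung catch. Top: trough along x, floor at z = 30 mm, 34 mm wide, lips 6 mm high, ends open. Starts clicked on the rail.
- cradle2: blue cradle block, 98 (x) x 44 (y) x 36 mm (z), 90 g; None if absent (3 or 4 are there). Origin: centre of underside, z up, ends alike. Underside: two square sockets, 23 mm wide, 22 deep, 33 mm either side of the origin along x; between them a pocket that snaps over a sprung catch. Top: trough along x, floor at z = 30 mm, 34 mm wide, lips 6 mm high, ends open. Starts clicked on the rail.
- cradle3: blue cradle block, 98 (x) x 44 (y) x 36 mm (z), 90 g; None if absent (3 or 4 are there). Origin: centre of underside, z up, ends alike. Underside: two square sockets, 23 mm wide, 22 deep, 33 mm either side of the origin along x; between them a pocket that snaps over a sprung catch. Top: trough along x, floor at z = 30 mm, 34 mm wide, lips 6 mm high, ends open. Starts clicked on the rail.
- lure0: fish-shaped lure lying on its flat side, olive with a yellow stripe and red spots, 40 g; x from -59 (tail) to +52 mm (head), 28 mm wide in y, 22 mm thick in z. Origin: in the middle of the body, 11 mm above what it lies on; x along its length. 28 mm wide from x = -32 to +32 mm, narrower beyond.
- lure1: fish-shaped lure lying on its flat side, olive with a yellow stripe and orange spots, 40 g; x from -59 (tail) to +52 mm (head), 28 mm wide in y, 22 mm thick in z. Origin: in the middle of the body, 11 mm above what it lies on; x along its length. 28 mm wide from x = -32 to +32 mm, narrower beyond.
- lure2: fish-shaped lure lying on its flat side, olive with a yellow stripe and blue spots, 40 g; x from -59 (tail) to +52 mm (head), 28 mm wide in y, 22 mm thick in z. Origin: in the middle of the body, 11 mm above what it lies on; x along its length. 28 mm wide from x = -32 to +32 mm, narrower beyond.
- base: fixed green base board on the table, left or right of the robot, 124 (x) x 336 (y) x 20 mm. Origin: centre of underside. On top, four stations 84 mm apart along y, each with two white studs 33 mm either side of its centre along x (diameter 20 mm for 13 mm, then tapering to 10 mm at the top, 20 mm high), and between the studs a sprung catch (two steel rollers, top 15 mm up).
- rail: fixed aluminium storage rail on the other side of the robot, 124 (x) x 336 (y) x 24 mm. Origin: centre of underside. Four stations 84 mm apart along y, with black studs and sprung catches like the base's. A cradle comes off when pulled straight up with about 14 N: the catch lets go within 14 mm, the studs are cleared 20 mm up.
- base_s0 (a point): centre of station 0 of the base board, on its top face (20 mm above the table); x along the line of its two studs. A fully seated cradle has its origin here and its x along this x (either way round). Lowered on the studs, a cradle stops on the catch about 14 mm up, and takes about 11 N of push to snap down home.
- base_s1 (a point): centre of station 1 of the base board, on its top face (20 mm above the table); x along the line of its two studs. A fully seated cradle has its origin here and its x along this x (either way round). Lowered on the studs, a cradle stops on the catch about 14 mm up, and takes about 11 N of push to snap down home.
- base_s2 (a point): centre of station 2 of the base board, on its top face (20 mm above the table); x along the line of its two studs. A fully seated cradle has its origin here and its x along this x (either way round). Lowered on the studs, a cradle stops on the catch about 14 mm up, and takes about 11 N of push to snap down home.
- base_s3 (a point): centre of station 3 of the base board, on its top face (20 mm above the table); x along the line of its two studs. A fully seated cradle has its origin here and its x along this x (either way round). Lowered on the studs, a cradle stops on the catch about 14 mm up, and takes about 11 N of push to snap down home.
- rail_s0 (a point): centre of station 0 of the rail, on its top face (24 mm above the table); a cradle clicked on here has its origin at this point and its x along this x.
- rail_s1 (a point): centre of station 1 of the rail, on its top face (24 mm above the table); a cradle clicked on here has its origin at this point and its x along this x.
- rail_s2 (a point): centre of station 2 of the rail, on its top face (24 mm above the table); a cradle clicked on here has its origin at this point and its x along this x.
- rail_s3 (a point): centre of station 3 of the rail, on its top face (24 mm above the table); a cradle clicked on here has its origin at this point and its x along this x.
- pot: bystander: small white paint pot with a yellow cap, 38 mm in diameter, 48 mm high, standing between board and rail; origin at its underside.
- pink: bystander: pink paint bottle, 42 mm in diameter, 95 mm high; origin at its underside.
- grey: bystander: grey jar with a black cap, 48 mm in diameter, 85 mm high; origin at its underside.
- orange: bystander: yellow jar with an orange cap, 64 mm in diameter, 70 mm high; origin at its underside.
- brush: bystander: paint brush, 170 mm long, lying on the table; origin at its underside.
- knife: bystander: spatula with a red handle, 180 mm long, lying on the table; origin at its underside.

How it is judged (in metres and radians):
On the way, in this order (a step that is already met when the one before it is completed fails the run):
1. every cradle that is there is pressed fully home on a station of the base board (((x of cradle0 in the frame of base_s0 between -0.004 and 0.004 m and y of cradle0 in the frame of base_s0 between -0.004 and 0.004 m and z of cradle0 in the frame of base_s0 between -0.003 and 0.0025 m and angle between the x axis of cradle0 and the x axis of base, either way round below 0.1 rad and angle between cradle0's own z axis and vertical below 0.06 rad) or (x of cradle0 in the frame of base_s1 between -0.004 and 0.004 m and y of cradle0 in the frame of base_s1 between -0.004 and 0.004 m and z of cradle0 in the frame of base_s1 between -0.003 and 0.0025 m and angle between the x axis of cradle0 and the x axis of base, either way round below 0.1 rad and angle between cradle0's own z axis and vertical below 0.06 rad) or (x of cradle0 in the frame of base_s2 between -0.004 and 0.004 m and y of cradle0 in the frame of base_s2 between -0.004 and 0.004 m and z of cradle0 in the frame of base_s2 between -0.003 and 0.0025 m and angle between the x axis of cradle0 and the x axis of base, either way round below 0.1 rad and angle between cradle0's own z axis and vertical below 0.06 rad) or (x of cradle0 in the frame of base_s3 between -0.004 and 0.004 m and y of cradle0 in the frame of base_s3 between -0.004 and 0.004 m and z of cradle0 in the frame of base_s3 between -0.003 and 0.0025 m and angle between the x axis of cradle0 and the x axis of base, either way round below 0.1 rad and angle between cradle0's own z axis and vertical below 0.06 rad)) and ((x of cradle1 in the frame of base_s0 between -0.004 and 0.004 m and y of cradle1 in the frame of base_s0 between -0.004 and 0.004 m and z of cradle1 in the frame of base_s0 between -0.003 and 0.0025 m and angle between the x axis of cradle1 and the x axis of base, either way round below 0.1 rad and angle between cradle1's own z axis and vertical below 0.06 rad) or (x of cradle1 in the frame of base_s1 between -0.004 and 0.004 m and y of cradle1 in the frame of base_s1 between -0.004 and 0.004 m and z of cradle1 in the frame of base_s1 between -0.003 and 0.0025 m and angle between the x axis of cradle1 and the x axis of base, either way round below 0.1 rad and angle between cradle1's own z axis and vertical below 0.06 rad) or (x of cradle1 in the frame of base_s2 between -0.004 and 0.004 m and y of cradle1 in the frame of base_s2 between -0.004 and 0.004 m and z of cradle1 in the frame of base_s2 between -0.003 and 0.0025 m and angle between the x axis of cradle1 and the x axis of base, either way round below 0.1 rad and angle between cradle1's own z axis and vertical below 0.06 rad) or (x of cradle1 in the frame of base_s3 between -0.004 and 0.004 m and y of cradle1 in the frame of base_s3 between -0.004 and 0.004 m and z of cradle1 in the frame of base_s3 between -0.003 and 0.0025 m and angle between the x axis of cradle1 and the x axis of base, either way round below 0.1 rad and angle between cradle1's own z axis and vertical below 0.06 rad)) and ((x of cradle2 in the frame of base_s0 between -0.004 and 0.004 m and y of cradle2 in the frame of base_s0 between -0.004 and 0.004 m and z of cradle2 in the frame of base_s0 between -0.003 and 0.0025 m and angle between the x axis of cradle2 and the x axis of base, either way round below 0.1 rad and angle between cradle2's own z axis and vertical below 0.06 rad) or (x of cradle2 in the frame of base_s1 between -0.004 and 0.004 m and y of cradle2 in the frame of base_s1 between -0.004 and 0.004 m and z of cradle2 in the frame of base_s1 between -0.003 and 0.0025 m and angle between the x axis of cradle2 and the x axis of base, either way round below 0.1 rad and angle between cradle2's own z axis and vertical below 0.06 rad) or (x of cradle2 in the frame of base_s2 between -0.004 and 0.004 m and y of cradle2 in the frame of base_s2 between -0.004 and 0.004 m and z of cradle2 in the frame of base_s2 between -0.003 and 0.0025 m and angle between the x axis of cradle2 and the x axis of base, either way round below 0.1 rad and angle between cradle2's own z axis and vertical below 0.06 rad) or (x of cradle2 in the frame of base_s3 between -0.004 and 0.004 m and y of cradle2 in the frame of base_s3 between -0.004 and 0.004 m and z of cradle2 in the frame of base_s3 between -0.003 and 0.0025 m and angle between the x axis of cradle2 and the x axis of base, either way round below 0.1 rad and angle between cradle2's own z axis and vertical below 0.06 rad)) and ((x of cradle3 in the frame of base_s0 between -0.004 and 0.004 m and y of cradle3 in the frame of base_s0 between -0.004 and 0.004 m and z of cradle3 in the frame of base_s0 between -0.003 and 0.0025 m and angle between the x axis of cradle3 and the x axis of base, either way round below 0.1 rad and angle between cradle3's own z axis and vertical below 0.06 rad) or (x of cradle3 in the frame of base_s1 between -0.004 and 0.004 m and y of cradle3 in the frame of base_s1 between -0.004 and 0.004 m and z of cradle3 in the frame of base_s1 between -0.003 and 0.0025 m and angle between the x axis of cradle3 and the x axis of base, either way round below 0.1 rad and angle between cradle3's own z axis and vertical below 0.06 rad) or (x of cradle3 in the frame of base_s2 between -0.004 and 0.004 m and y of cradle3 in the frame of base_s2 between -0.004 and 0.004 m and z of cradle3 in the frame of base_s2 between -0.003 and 0.0025 m and angle between the x axis of cradle3 and the x axis of base, either way round below 0.1 rad and angle between cradle3's own z axis and vertical below 0.06 rad) or (x of cradle3 in the frame of base_s3 between -0.004 and 0.004 m and y of cradle3 in the frame of base_s3 between -0.004 and 0.004 m and z of cradle3 in the frame of base_s3 between -0.003 and 0.0025 m and angle between the x axis of cradle3 and the x axis of base, either way round below 0.1 rad and angle between cradle3's own z axis and vertical below 0.06 rad))), for 0.2 s.
2. all the lures lie in cradles (((x of lure0 in the frame of cradle0 between -0.025 and 0.025 m and y of lure0 in the frame of cradle0 between -0.008 and 0.008 m and z of lure0 in the frame of cradle0 between 0.036 and 0.0455 m and angle between the x axis of lure0 and the x axis of cradle0, either way round below 0.15 rad) or (x of lure0 in the frame of cradle1 between -0.025 and 0.025 m and y of lure0 in the frame of cradle1 between -0.008 and 0.008 m and z of lure0 in the frame of cradle1 between 0.036 and 0.0455 m and angle between the x axis of lure0 and the x axis of cradle1, either way round below 0.15 rad) or (x of lure0 in the frame of cradle2 between -0.025 and 0.025 m and y of lure0 in the frame of cradle2 between -0.008 and 0.008 m and z of lure0 in the frame of cradle2 between 0.036 and 0.0455 m and angle between the x axis of lure0 and the x axis of cradle2, either way round below 0.15 rad) or (x of lure0 in the frame of cradle3 between -0.025 and 0.025 m and y of lure0 in the frame of cradle3 between -0.008 and 0.008 m and z of lure0 in the frame of cradle3 between 0.036 and 0.0455 m and angle between the x axis of lure0 and the x axis of cradle3, either way round below 0.15 rad)) and ((x of lure1 in the frame of cradle0 between -0.025 and 0.025 m and y of lure1 in the frame of cradle0 between -0.008 and 0.008 m and z of lure1 in the frame of cradle0 between 0.036 and 0.0455 m and angle between the x axis of lure1 and the x axis of cradle0, either way round below 0.15 rad) or (x of lure1 in the frame of cradle1 between -0.025 and 0.025 m and y of lure1 in the frame of cradle1 between -0.008 and 0.008 m and z of lure1 in the frame of cradle1 between 0.036 and 0.0455 m and angle between the x axis of lure1 and the x axis of cradle1, either way round below 0.15 rad) or (x of lure1 in the frame of cradle2 between -0.025 and 0.025 m and y of lure1 in the frame of cradle2 between -0.008 and 0.008 m and z of lure1 in the frame of cradle2 between 0.036 and 0.0455 m and angle between the x axis of lure1 and the x axis of cradle2, either way round below 0.15 rad) or (x of lure1 in the frame of cradle3 between -0.025 and 0.025 m and y of lure1 in the frame of cradle3 between -0.008 and 0.008 m and z of lure1 in the frame of cradle3 between 0.036 and 0.0455 m and angle between the x axis of lure1 and the x axis of cradle3, either way round below 0.15 rad)) and ((x of lure2 in the frame of cradle0 between -0.025 and 0.025 m and y of lure2 in the frame of cradle0 between -0.008 and 0.008 m and z of lure2 in the frame of cradle0 between 0.036 and 0.0455 m and angle between the x axis of lure2 and the x axis of cradle0, either way round below 0.15 rad) or (x of lure2 in the frame of cradle1 between -0.025 and 0.025 m and y of lure2 in the frame of cradle1 between -0.008 and 0.008 m and z of lure2 in the frame of cradle1 between 0.036 and 0.0455 m and angle between the x axis of lure2 and the x axis of cradle1, either way round below 0.15 rad) or (x of lure2 in the frame of cradle2 between -0.025 and 0.025 m and y of lure2 in the frame of cradle2 between -0.008 and 0.008 m and z of lure2 in the frame of cradle2 between 0.036 and 0.0455 m and angle between the x axis of lure2 and the x axis of cradle2, either way round below 0.15 rad) or (x of lure2 in the frame of cradle3 between -0.025 and 0.025 m and y of lure2 in the frame of cradle3 between -0.008 and 0.008 m and z of lure2 in the frame of cradle3 between 0.036 and 0.0455 m and angle between the x axis of lure2 and the x axis of cradle3, either way round below 0.15 rad))), for 0.2 s.
At the end, for the whole second after the job is handed in: Each cradle sits on a base station: within 4 mm sideways, 2.5 mm of fully down, 0.1 rad in line. Each lure lies in a cradle: centre within 25 mm along and 8 mm across, 36 to 45.5 mm above the cradle's origin (not on the lips), in line within 0.15 rad either way. All at rest (all of step 1 and all of step 2 and linear speed of each of cradle0, cradle1, cradle2, cradle3, lure0, lure1, lure2 below 0.02 m/s); the robot touches nothing.
It fails at once if a bystander is shifted by more than 50 mm (distance of any of pot, pink, grey, orange, brush, knife from where it was at the start of the episode above 0.05 m).
It fails at once if a paint pot, bottle or jar is knocked over (angle between any of pot, pink, grey, orange's own z axis and vertical above 0.6 rad).
Of cradle0, cradle1, cradle2, cradle3 only 3 to 4 are there at a start; the rules pass over those that are not, and their reading is None.
At some moment in a run one of lure0, lure1, lure2 may be knocked a few centimetres aside while the robot is not near it.
It also fails if it takes over 210 s, if anything falls off the work surface, if the arm or the gripper's body presses on something with over 40 N, if the wrist force passes 120 N, or if a joint passes its speed limit or range.

## Working session

There is one attempt and no reset: what is moved stays moved. The work goes in short steps, Python scripts to look and compute and a tool call to move; the robot and the scene stay as the last step left them, time stands still between calls to the robot, and variables do not carry over. Pictures are saved under pics/ and viewed, at most 14 in all, crops included, and the job is handed in when it is done.

Besides the shell and the picture viewer there is one more tool, called after "Request:" as name(argument=value, ...), one argument or row to a line, values as JSON. jog_arm: Moves the arm, as the interface text tells. Its arguments: {"type":"object","properties":{"rows":{"type":"array"},"claw":{"type":"number"}},"required":["rows"]}

```bash
mkdir -p pics; python3 - <<'E'
from station import *
import cv2
print(sense(), finger_overhang)
for n in ("scene","top","wrist"):
    m=camera_model(n);print(n,m)
    p=capture(n);cv2.imwrite(f"pics/{n}0.png",p[:,:,::-1])
E
```

```text
{'time_s': 0.0, 'joints': array([-5.50843538e+01,  2.20910609e+01,  3.81298518e-01, -2.82917826e-02,
       -6.84080834e+01, -1.48174682e+01]), 'joint_velocities': array([-0.04552438,  0.06675985,  0.1028875 ,  0.01196066, -0.03445973,
       -0.00366273]), 'effort': array([ 6.16571979e-04, -3.90663886e+01,  1.87409502e+01,  4.22018319e+00,
        1.10230819e-02, -1.87949158e-04]), 'tcp_pos': array([ 0.21465809, -0.58652632,  0.29116844]), 'ee_rot': array([[-9.39167735e-01, -3.43457894e-01, -8.00734444e-04],
       [-3.43458818e-01,  9.39165715e-01,  1.94932327e-03],
       [ 8.25118713e-05,  2.10576082e-03, -9.99997779e-01]]), 'wrist_force': array([-0.59516562, -0.02833774, -0.09993877]), 'moment': array([-0.00187051,  0.02928944,  0.0265717 ]), 'gripper_force': 0.0, 'gripper_width': 0.9997781942297035} 0.0697
scene {'fovy': 47.99906359530571, 'cx': 323.4925986823446, 'cy': 205.7697824026553, 'eye': array([ 0.96233161, -0.60306348,  0.91911324]), 'rotation': array([[ 0.8732398 ,  0.3619846 , -0.32621985],
       [ 0.48697459, -0.67237708,  0.55746283],
       [-0.01754979, -0.64565951, -0.76342373]])}
top {'fovy': 55.39101777179787, 'cx': 316.1791323955834, 'cy': 198.13309010030375, 'eye': array([4.38200885e-01, 9.14641427e-04, 1.14462905e+00]), 'rotation': array([[ 0.00225813, -0.9899677 ,  0.14127581],
       [-0.99951698,  0.00214448,  0.03100324],
       [-0.03099517, -0.14127758, -0.98948469]])}
wrist {'fovy': 66.88338843091378, 'cx': 315.4388082269187, 'cy': 199.75990010103007, 'eye': array([ 0.14236916, -0.61272486,  0.38460074]), 'rotation': array([[-0.34256341,  0.90103791,  0.26604698],
       [ 0.93949052,  0.32769376,  0.09987174],
       [ 0.00280628,  0.28416102, -0.95877246]])}
```

View pics/top0.png

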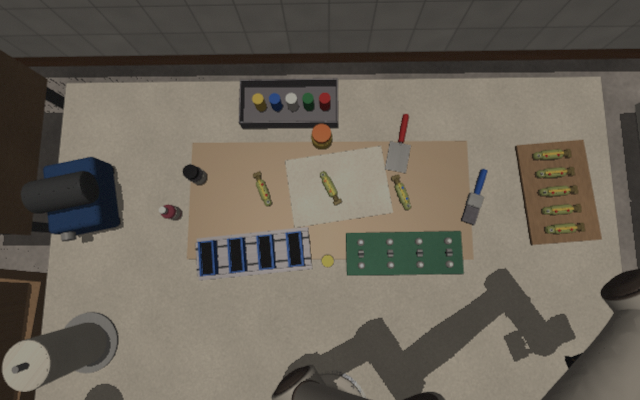

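View pics/scene0.png

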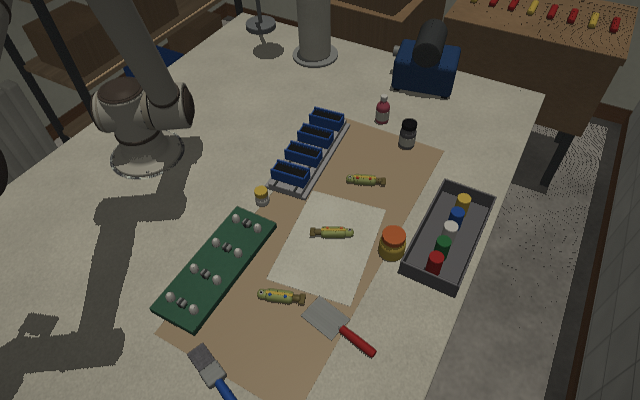

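```bash
python3 - <<'E'
import cv2
p=cv2.imread("pics/top0.png")
cv2.imwrite("pics/c1.png",cv2.resize(p[165:285,185:330],None,fx=5,fy=5,interpolation=cv2.INTER_CUBIC)[:600])
cv2.imwrite("pics/c2.png",cv2.resize(p[165:285,330:475],None,fx=5,fy=5,interpolation=cv2.INTER_CUBIC)[:600])
E
```

```text
(no output)
```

View pics/c1.png

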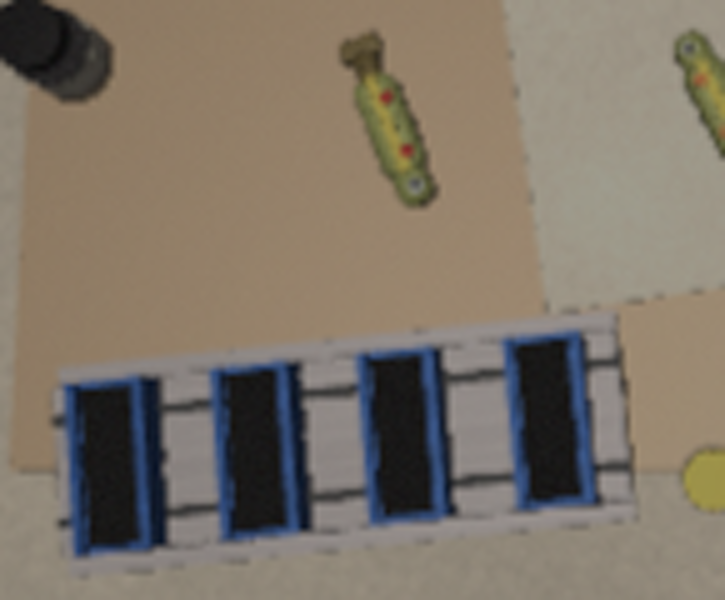

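View pics/c2.png

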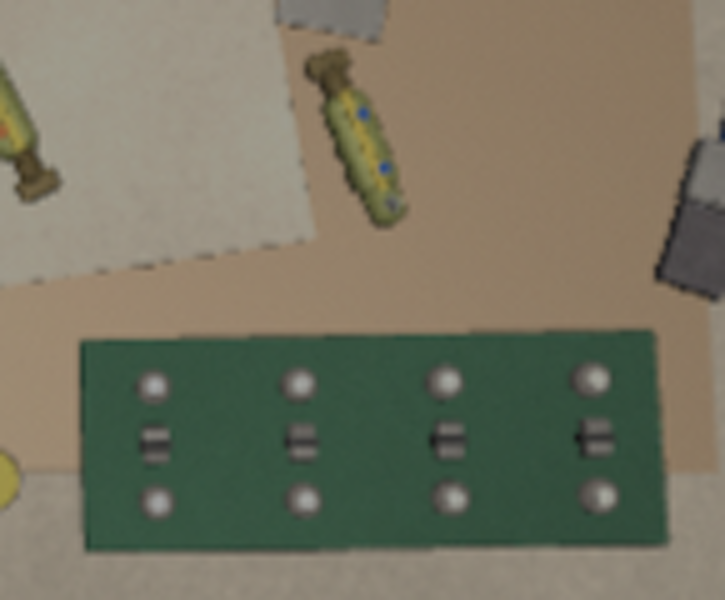

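```bash
cat > h.py <<'E'
import numpy as np, cv2
from scipy.optimize import least_squares
from station import *
def K(m):
    f=200/np.tan(np.radians(m["fovy"]/2)); return f
def proj(m,P):
    c=(np.atleast_2d(P)-m["eye"])@m["rotation"]; return c[:,:2]/c[:,2:]*K(m)+[m["cx"],m["cy"]]
def back(m,uv,z):
    uv=np.atleast_2d(uv); d=np.c_[(uv-[m["cx"],m["cy"]])/K(m),np.ones(len(uv))]@m["rotation"].T
    return m["eye"]+d*((z-m["eye"][2])/d[:,2])[:,None]
def place(p,L):
    c,s=np.cos(p[2]),np.sin(p[2]); L=np.atleast_2d(np.asarray(L,float))
    return np.c_[p[0]+c*L[:,0]-s*L[:,1],p[1]+s*L[:,0]+c*L[:,1],L[:,2]]
def fit(m,L,uv,p0):
    r=least_squares(lambda p:(proj(m,place(p,L))-uv).ravel(),p0,x_scale=[.01,.01,.1],loss="soft_l1")
    return r.x,proj(m,place(r.x,L))-uv
E
python3 - <<'E'
from h import *
m=camera_model("top"); cv=lambda a,ox,oy=165:(np.array(a)+.5)/5-.5+[ox,oy]
S=[.126,.042,-.042,-.126]
st=cv([(155,385),(300,383),(446,381),(592,379),(157,502),(304,500),(452,498),(600,496)],330)
Ls=[(x,y,.035) for x in(.033,-.033) for y in S]
Lc=[(.062,.168,.02),(.062,-.168,.02),(-.062,-.168,.02),(-.062,.168,.02)]
p,r=fit(m,Ls+Lc,np.r_[st,cv([(81,341),(653,331),(667,544),(86,550)],330)],[.3,-.2,0]);print("base",p,r.round(1).tolist())
cr=cv([(65,387),(141,378),(150,547),(75,556),(212,371),(287,363),(297,532),(222,541),(359,357),(433,349),(446,515),(370,525),(505,341),(579,333),(596,500),(521,510)],185)
Lr=[(x,y+dy,.06) for y in S for x,dy in((.049,.022),(.049,-.022),(-.049,-.022),(-.049,.022))]
q,r=fit(m,Lr,cr,[.3,.2,0]);print("cradles",q,r.round(1).tolist())
Lrc=[(a,b,.024) for a,b,_ in Lc]
q2,r=fit(m,Lrc,cv([(60,370),(615,315),(634,520),(75,573)],185),[.3,.2,0]);print("rail",q2,r.round(1).tolist())
for n,t,h in(("0",cv([(360,38)],185),cv([(420,206)],185)),("1",cv([(40,190)],330),cv([(688,33)],185)),("2",cv([(326,56)],330),cv([(392,226)],330))):
    T=back(m,t,.011)[0];H=back(m,h,.011)[0];print("lure",n,T+(H-T)*59/111,np.linalg.norm(H-T),np.arctan2(*(H-T)[1::-1]))
for n,u in(("pot",(327,261)),("orange",(320,130)),("grey",(193,173)),("pink",(170,212))):print(n,back(m,u,.05))
E
```

```text
base [ 0.43832326 -0.21823978  0.01591477] [[-0.4, 0.1], [-0.1, 0.1], [0.0, 0.1], [0.4, 0.0], [-0.1, -0.1], [0.0, -0.1], [0.0, -0.0], [0.2, -0.0], [-0.6, -0.7], [0.5, -0.4], [0.6, 0.3], [-0.6, 0.5]]
cradles [0.43553892 0.22141562 0.1037144 ] [[0.0, -0.6], [0.1, -0.4], [0.4, 0.5], [-0.0, 0.3], [-0.3, -0.5], [0.0, -0.4], [0.6, 0.5], [0.1, 0.3], [-0.5, -0.7], [0.0, -0.7], [0.4, 0.9], [0.0, 0.5], [-0.4, -0.5], [0.1, -0.5], [0.0, 0.9], [-0.5, 0.4]]
rail [0.43546063 0.21901107 0.09922512] [[-0.9, -0.8], [1.1, -1.1], [1.3, 0.6], [-1.7, 1.2]]
lure 0 [0.62546395 0.19786263 0.011     ] 0.11039183659248784 -2.7820263702972348
lure 1 [ 0.63754058 -0.00328729  0.011     ] 0.10671463199436315 0.4472193386591457
lure 2 [ 0.61272732 -0.21964503  0.011     ] 0.10924613486107226 -2.8034827421409103
pot [[0.41444107 0.00412268 0.05      ]]
orange [[0.79946037 0.02428923 0.05      ]]
grey [[0.67046142 0.40033412 0.05      ]]
pink [[0.55446566 0.46266716 0.05      ]]
```

```bash
cat >> h.py <<'E'
BASE=[.43832,-.21824,.01591]; RAIL=[.43554,.22142,.10371]; S=[.126,.042,-.042,-.126]
def yaw():
    R=sense()["ee_rot"]; return np.arctan2(-R[0,1],R[1,1])
def plan(goal,psi=None):
    "tool-axis shift and turn to bring TCP to goal with tool-y yaw psi (turn first)"
    s=sense(); y0=yaw(); psi=y0 if psi is None else psi
    d=np.array(goal)-s["tcp_pos"]; c,n=np.cos(psi),np.sin(psi)
    v=np.array([-d[0]*c-d[1]*n,-d[0]*n+d[1]*c,-d[2]])
    print("turn %.4f"%(y0-psi),"shift",v.round(4),"tcp",s["tcp_pos"].round(4),"yaw %.4f"%y0,"F",s["wrist_force"].round(1),"w %.3f"%s["gripper_width"],"t %.1f"%s["time_s"])
E
python3 -c "
from h import *
plan([.42,-.218,.292],BASE[2])"
```

```text
turn 0.3348 shift [-0.2112  0.3653 -0.0006] tcp [ 0.2147 -0.5866  0.2914] yaw 0.3507 F [ 0.7 -0.8 -0.6] w 1.000 t 0.1
```

Request:
jog_arm(
  rows=[
    [[0,0,0,0.167],[0,0,0,0.1675],[-0.0264,0.0457,0,0],[-0.0264,0.0457,0,0],[-0.0264,0.0457,0,0],[-0.0264,0.0457,0,0],[-0.0264,0.0457,0,0],[-0.0264,0.0457,0,0],[-0.0264,0.0457,0,0],[-0.0264,0.0457,0,0],[0,0,0,0],[0,0,0,0]],
  ],
)

```text
time_s: 1.65
tcp_pos: [0.4198, -0.2179, 0.2921]
ee_rot: [[-1.0, -0.017, -0.001], [-0.017, 1.0, 0.0], [0.001, 0.0, -1.0]]
wrist_force: [-1.3, 0.8, -0.1]
gripper_width: 0.997
gripper_force: 0.0
```

```bash
python3 - <<'E'
from h import *
import json
m=camera_model("wrist"); p=capture("wrist"); cv2.imwrite("pics/w1.png",p[:,:,::-1])
np.savez("w1.npz",**m)
c=np.float32(p[:,:,::-1]); cv2.imwrite("pics/w1b.png",cv2.resize(p[:,:,::-1],(800,500),interpolation=cv2.INTER_CUBIC))
plan([.42,.219,.292],RAIL[2])
print(proj(m,place(BASE,[(x,y,.04) for x in(.033,-.033) for y in S])).round(1).tolist())
E
```

```text
turn -0.0881 shift [-4.570e-02  4.349e-01  1.000e-04] tcp [ 0.4196 -0.2183  0.2921] yaw 0.0157 F [ 0.8 -0.1  0.5] w 1.003 t 1.7
[[417.8, 220.6], [348.6, 220.7], [279.4, 220.7], [210.2, 220.7], [423.3, 166.9], [350.4, 166.9], [277.5, 166.9], [204.6, 166.9]]
```

View pics/w1b.png

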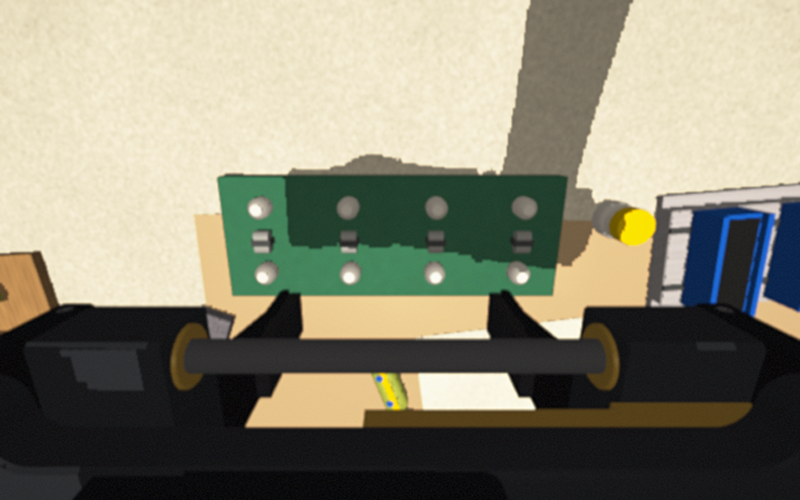

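```bash
python3 - <<'E'
from h import *
m=dict(np.load("w1.npz"))
uv=(np.array([(524,207),(436,207),(348,207),(260,208),(519,272),(434.5,272.5),(350,272.5),(266,272.5)])+.5)/1.25-.5
uc=(np.array([(553,295),(233,295),(219,176.5),(567,177)])+.5)/1.25-.5
for z in (.030,.035,.04):
    p,r=fit(m,[(x,y,z) for x in(-.033,.033) for y in S],uv,BASE);print(z,p,r.round(1).tolist())
p,r=fit(m,[(.062,.168,.02),(.062,-.168,.02),(-.062,-.168,.02),(-.062,.168,.02)],uc,BASE);print(p,r.round(1).tolist())
E
```

```text
0.03 [ 0.43852438 -0.21868653  0.01855301] [[0.8, -0.3], [0.3, -0.1], [-0.2, 0.1], [-0.8, -0.5], [-0.2, 0.2], [-0.0, 0.0], [0.2, 0.2], [-0.0, 0.4]]
0.035 [ 0.4373026  -0.21871641  0.01843128] [[2.3, -0.5], [0.8, -0.4], [-0.8, -0.2], [-2.3, -0.8], [1.2, 0.7], [0.4, 0.5], [-0.3, 0.7], [-1.5, 0.8]]
0.04 [ 0.43612671 -0.21872885  0.01850801] [[3.9, -0.8], [1.3, -0.6], [-1.3, -0.4], [-3.9, -1.0], [2.6, 1.2], [0.9, 1.0], [-0.8, 1.2], [-2.9, 1.4]]
[ 0.43957108 -0.21783229  0.01463769] [[0.7, 1.3], [-0.7, 1.1], [-2.0, -0.5], [2.0, -0.5]]
```

Request:
jog_arm(
  rows=[
    [[0,0,0,-0.0881],[-0.0046,0.0435,0,0],[-0.0046,0.0435,0,0],[-0.0046,0.0435,0,0],[-0.0046,0.0435,0,0],[-0.0046,0.0435,0,0],[-0.0046,0.0435,0,0],[-0.0046,0.0435,0,0],[-0.0046,0.0435,0,0],[-0.0046,0.0435,0,0],[-0.0046,0.0435,0,0],[0,0,0,0],[0,0,0,0]],
  ],
)

```text
time_s: 3.32
tcp_pos: [0.4206, 0.2183, 0.2919]
ee_rot: [[-0.995, -0.103, -0.001], [-0.103, 0.995, -0.001], [0.001, -0.001, -1.0]]
wrist_force: [0.3, 0.2, -0.5]
gripper_width: 0.998
gripper_force: 0.0
```

```bash
python3 - <<'E'
from h import *
m=camera_model("wrist"); p=capture("wrist")
np.savez("w2.npz",**m)
cv2.imwrite("pics/w2.png",p[:,:,::-1]); cv2.imwrite("pics/w2b.png",cv2.resize(p[100:260,120:520,::-1],None,fx=2,fy=2,interpolation=cv2.INTER_CUBIC))
E
```

```text
(no output)
```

View pics/w2b.png

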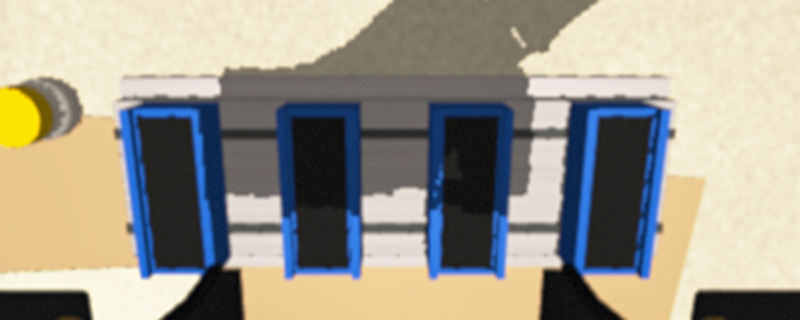

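```bash
python3 - <<'E'
from h import *
m=dict(np.load("w2.npz"))
c=lambda a:(np.array(a)+.5)/2-.5+[120,100]
uv=c([(124,107),(204,107),(142,276),(213,272),(278,106),(361,106),(286,276),(361,276),(429,106),(511,106),(430,276),(505,276),(585,107),(668,107),(577,272),(649,276)])
L=[(x,y+d,.06) for y in S[::-1] for x in(-.049,.049) for d in(-.022,.022)]
print(proj(m,place(RAIL,L))-uv)
p,r=fit(m,L,uv,RAIL);print(p,r.round(1).tolist())
def fd(a):
    mm=m
    q=proj(mm,place(a[:3],L)); f=K(m); k=(q-[m["cx"],m["cy"]])/f
    return k*(1+a[3]*(k**2).sum(1,keepdims=True))*f+[m["cx"],m["cy"]]
r=least_squares(lambda a:(fd(a)-uv).ravel(),[*RAIL,0],x_scale=[.01,.01,.1,.1],loss="soft_l1");print(r.x,(fd(r.x)-uv).round(1).tolist())
E
```

```text
[[-3.83859851 -0.62727458]
 [-2.75831129 -0.70881301]
 [-1.83027636 -0.56177411]
 [ 0.51227428  1.36943254]
 [-2.40681362 -0.28295033]
 [-2.81380445 -0.364514  ]
 [-1.58050057 -0.69311579]
 [-1.2271547  -0.76192877]
 [ 0.54926131 -0.43867429]
 [ 0.65499833 -0.52026323]
 [-1.31011362 -0.82449495]
 [-0.94596792 -0.89332756]
 [ 1.02963757 -1.09444648]
 [ 0.64810836 -1.1760607 ]
 [-2.5191067   1.04408841]
 [-0.64415653 -1.02476384]]
[0.43610502 0.22293002 0.10211777] [[-2.4, -0.2], [-1.3, -0.2], [-0.6, -0.2], [1.7, 1.8], [-1.0, 0.3], [-1.4, 0.3], [-0.4, -0.2], [-0.0, -0.2], [2.0, 0.3], [2.0, 0.2], [-0.1, -0.2], [0.2, -0.2], [2.4, -0.3], [2.0, -0.3], [-1.4, 1.7], [0.4, -0.3]]
[ 0.43593248  0.22294334  0.10221028 -0.05115172] [[-0.8, 0.2], [-0.7, -0.1], [0.6, -0.7], [2.2, 1.5], [-0.8, 0.3], [-1.3, 0.2], [-0.2, -0.4], [-0.0, -0.4], [2.0, 0.2], [1.9, 0.2], [-0.1, -0.4], [0.1, -0.5], [1.7, -0.1], [0.3, 0.1], [-1.9, 1.4], [-0.8, -0.8]]
```

```bash
sed -i 's/^BASE=.*RAIL=[^;]*;/BASE=[.4384,-.2184,.0165]; RAIL=[.4358,.2220,.103];/' h.py; cat >> h.py <<'E'
def rs(k,z): return [*place(RAIL,(0,S[k],0))[0,:2],z]
def bs(k,z): return [*place(BASE,(0,S[k],0))[0,:2],z]
E
python3 -c "
from h import *
plan(rs(3,.100),RAIL[2])"
```

```text
turn -0.0007 shift [-0.0155 -0.1237  0.192 ] tcp [0.4206 0.2181 0.292 ] yaw 0.1023 F [-0.1 -1.  -0.6] w 0.999 t 3.4
```

Request:
jog_arm(
  rows=[
    [[-0.0039,-0.0309,0.02,0],[-0.0039,-0.0309,0.02,0],[-0.0039,-0.0309,0.02,0],[-0.0038,-0.031,0.02,0],[0,0,0.03,0],[0,0,0.03,0],[0,0,0.03,0],[0,0,0.022,0],[0,0,0,0],[0,0,0,0]],
  ],
  claw=0.74,
)

```text
time_s: 4.62
tcp_pos: [0.4493, 0.0977, 0.1011]
ee_rot: [[-0.995, -0.103, 0.001], [-0.103, 0.995, 0.001], [-0.001, 0.0, -1.0]]
wrist_force: [-0.7, -0.2, -0.1]
gripper_width: 0.74
gripper_force: 0.0
```

Request:
jog_arm(
  rows=[
    [[0,0,0,0],[0,0,0,0],[0,0,0,0],[0,0,0,0],[0,0,-0.005,0],[0,0,-0.005,0],[0,0,-0.005,0],[0,0,-0.005,0],[0,0,-0.01,0],[0,0,-0.03,0],[0,0,-0.03,0],[0,0,0,0],[0,0,0,0]],
  ],
  claw=0,
)

```text
time_s: 6.25
tcp_pos: [0.4482, 0.098, 0.1901]
ee_rot: [[-0.995, -0.104, -0.001], [-0.104, 0.995, 0.0], [0.001, 0.0, -1.0]]
wrist_force: [0.1, -0.3, -0.7]
gripper_width: 0.502
gripper_force: 30.0
```

```bash
python3 - <<'E'
from h import *
plan(bs(0,.19),BASE[2])
m=camera_model("top"); cv2.imwrite("pics/x1.png",cv2.resize(capture("scene")[100:250,200:400,::-1],None,fx=4,fy=4,interpolation=cv2.INTER_CUBIC))
E
```

```text
turn 0.0876 shift [ 1.500e-02 -1.902e-01  1.000e-04] tcp [0.4482 0.098  0.1901] yaw 0.1041 F [ 0.1 -0.3 -0.7] w 0.502 t 6.2
```

View pics/x1.png

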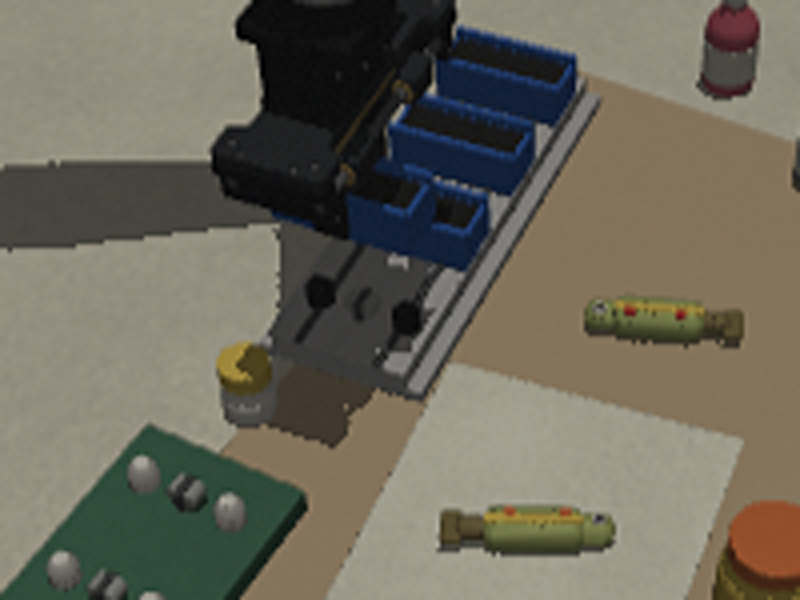

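Request:
jog_arm(
  rows=[
    [[0,0,0,0.0876],[0.003,-0.038,0,0],[0.003,-0.038,0,0],[0.003,-0.038,0,0],[0.003,-0.038,0,0],[0.003,-0.0382,0,0],[0,0,0.03,0],[0,0,0.03,0],[0,0,0,0],[0,0,0,0]],
  ],
)

```text
time_s: 7.55
tcp_pos: [0.4374, -0.0922, 0.1306]
ee_rot: [[-1.0, -0.017, 0.0], [-0.017, 1.0, -0.0], [-0.0, -0.0, -1.0]]
wrist_force: [0.2, -0.5, -0.8]
gripper_width: 0.501
gripper_force: 30.0
```

```bash
python3 - <<'E'
from h import *
plan(bs(0,.096),BASE[2])
E
```

```text
turn 0.0010 shift [ 0.0011 -0.0002  0.0346] tcp [ 0.4374 -0.0922  0.1306] yaw 0.0175 F [ 0.2 -0.5 -0.8] w 0.501 t 7.5
```

Request:
jog_arm(
  rows=[
    [[0.0006,0,0.008,0],[0,0,0.006,0],[0,0,0.003,0],[0,0,0.003,0],[0,0,0,0]],
  ],
)

```text
time_s: 8.18
tcp_pos: [0.4359, -0.0924, 0.1101]
ee_rot: [[-1.0, -0.017, -0.001], [-0.017, 1.0, -0.0], [0.001, -0.0, -1.0]]
wrist_force: [-1.3, 0.6, 0.2]
gripper_width: 0.505
gripper_force: 30.0
```

Request:
jog_arm(
  rows=[
    [[0,0,0.003,0],[0,0,0.003,0],[0,0,0.003,0],[0,0,0.003,0],[0,0,0.002,0],[0,0,0,0],[0,0,0,0]],
  ],
)

```text
time_s: 9.05
tcp_pos: [0.4359, -0.0925, 0.0968]
ee_rot: [[-1.0, -0.017, -0.001], [-0.017, 1.0, -0.0], [0.001, -0.0, -1.0]]
wrist_force: [-4.6, -0.3, 9.8]
gripper_width: 0.499
gripper_force: 30.0
```

Request:
jog_arm(
  rows=[
    [[0,0,0.0015,0],[0,0,0.0015,0],[0,0,0,0],[0,0,0,0]],
  ],
)

```text
time_s: 9.55
tcp_pos: [0.436, -0.0924, 0.0964]
ee_rot: [[-1.0, -0.018, -0.001], [-0.018, 1.0, -0.001], [0.001, -0.001, -1.0]]
wrist_force: [-10.6, 3.1, 34.2]
gripper_width: 0.504
gripper_force: 30.0
```

```bash
python3 - <<'E'
from h import *
cv2.imwrite("pics/x2.png",cv2.resize(capture("scene")[160:310,150:300,::-1],None,fx=4,fy=4,interpolation=cv2.INTER_CUBIC))
plan(rs(2,.19),RAIL[2])
E
```

```text
turn -0.0849 shift [-0.0321  0.2708 -0.0936] tcp [ 0.436  -0.0924  0.0964] yaw 0.0181 F [-11.6   3.2  34.4] w 0.505 t 9.6
```

View pics/x2.png

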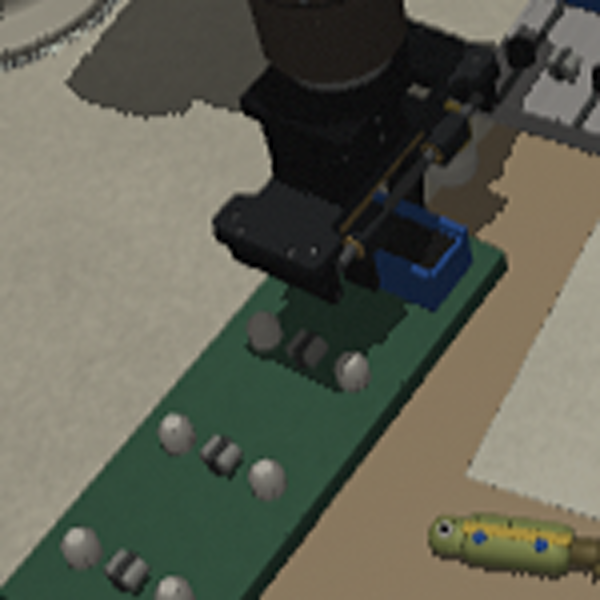

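Request:
jog_arm(
  rows=[
    [[0,0,-0.003,0],[0,0,0,0],[0,0,0,0],[0,0,-0.0306,-0.0849],[0,0,-0.03,0],[0,0,-0.03,0],[-0.0053,0.0451,0,0],[-0.0053,0.0451,0,0],[-0.0053,0.0451,0,0],[-0.0054,0.0451,0,0],[-0.0054,0.0452,0,0],[-0.0054,0.0452,0,0],[0,0,0.03,0],[0,0,0,0],[0,0,0,0]],
  ],
  claw=0.74,
)

```text
time_s: 11.48
tcp_pos: [0.4411, 0.1801, 0.1571]
ee_rot: [[-0.995, -0.101, 0.0], [-0.101, 0.995, -0.0], [-0.0, -0.0, -1.0]]
wrist_force: [1.1, -0.3, 0.4]
gripper_width: 0.74
gripper_force: 0.0
```

```bash
python3 - <<'E'
from h import *
plan(rs(2,.1),RAIL[2])
E
```

```text
turn -0.0015 shift [0.001  0.0002 0.0571] tcp [0.4411 0.1801 0.1571] yaw 0.1015 F [ 1.1 -0.3  0.4] w 0.740 t 11.5
```

Request:
jog_arm(
  rows=[
    [[0.0005,0,0.029,-0.0012],[0,0,0.028,0],[0,0,0,0],[0,0,0,0]],
  ],
)

```text
time_s: 11.98
tcp_pos: [0.4412, 0.1805, 0.1012]
ee_rot: [[-0.995, -0.103, 0.002], [-0.103, 0.995, 0.001], [-0.002, 0.001, -1.0]]
wrist_force: [0.5, 0.4, 0.4]
gripper_width: 0.743
gripper_force: 0.0
```

```bash
python3 - <<'E'
from h import *
for a,b in((2,1),(1,2),(0,3)):
    d=np.array(bs(b,0))-rs(a,0); c,n=np.cos(BASE[2]),np.sin(BASE[2]); print(a,b,-d[0]*c-d[1]*n,-d[0]*n+d[1]*c)
plan(rs(2,.1),RAIL[2])
E
```

```text
2 1 0.00829509539172437 -0.35653997926584774
1 2 0.001038153007243069 -0.5242259206612119
0 3 -0.006218789377238231 -0.691911862056576
turn -0.0002 shift [ 0.0011 -0.0002  0.0012] tcp [0.4412 0.1805 0.1012] yaw 0.1028 F [0.5 0.4 0.4] w 0.743 t 12.0
```

Request:
jog_arm(
  rows=[
    [[0,0,0,0],[0,0,0,0],[0,0,0,0],[0,0,-0.005,0],[0,0,-0.005,0],[0,0,-0.005,0],[0,0,-0.005,0],[0,0,-0.01,0],[0,0,-0.03,0],[0,0,-0.03,0],[0,0,0,0.0865],[0.0012,-0.0509,0,0],[0.0012,-0.0509,0,0],[0.0012,-0.0509,0,0],[0.0012,-0.0509,0,0],[0.0012,-0.0509,0,0],[0.0012,-0.0509,0,0],[0.0012,-0.0511,0.03,0],[0,0,0.03,0],[0,0,0,0]],
  ],
  claw=0,
)

```text
time_s: 14.48
tcp_pos: [0.4362, -0.1768, 0.1287]
ee_rot: [[-1.0, -0.015, -0.005], [-0.015, 1.0, 0.0], [0.005, 0.0, -1.0]]
wrist_force: [0.4, 1.1, 0.2]
gripper_width: 0.502
gripper_force: 30.0
```

```bash
python3 - <<'E'
from h import *
plan(bs(1,.096),BASE[2])
E
```

```text
turn -0.0019 shift [-0.0015  0.0004  0.0327] tcp [ 0.4362 -0.1768  0.1287] yaw 0.0146 F [0.4 1.1 0.2] w 0.502 t 14.5
```

Request:
jog_arm(
  rows=[
    [[0,0,0,0],[0,0,0.008,0],[0,0,0.006,0],[0,0,0.003,0],[0,0,0.003,0],[0,0,0.003,0],[0,0,0.003,0],[0,0,0.003,0],[0,0,0.003,0],[0,0,0.002,0],[0,0,0,0],[0,0,0,0]],
  ],
)

```text
time_s: 15.98
tcp_pos: [0.4372, -0.1764, 0.0964]
ee_rot: [[-1.0, -0.017, -0.001], [-0.017, 1.0, -0.0], [0.001, -0.0, -1.0]]
wrist_force: [-3.0, -1.0, 7.9]
gripper_width: 0.502
gripper_force: 30.0
```

Request:
jog_arm(
  rows=[
    [[0,0,0.0015,0],[0,0,0.001,0],[0,0,0,0],[0,0,0,0]],
  ],
)

```text
time_s: 16.48
tcp_pos: [0.4373, -0.1764, 0.0963]
ee_rot: [[-1.0, -0.017, -0.001], [-0.017, 1.0, -0.001], [0.001, -0.001, -1.0]]
wrist_force: [-9.8, 3.1, 29.1]
gripper_width: 0.502
gripper_force: 30.0
```

```bash
python3 - <<'E'
from h import *
plan(rs(1,.19),RAIL[2])
E
```

```text
turn -0.0858 shift [-0.0395  0.4384 -0.0937] tcp [ 0.4373 -0.1764  0.0963] yaw 0.0172 F [-9.8  3.1 29.1] w 0.502 t 16.5
```

Request:
jog_arm(
  rows=[
    [[0,0,-0.0025,0],[0,0,0,0],[0,0,0,0],[0,0,-0.0312,-0.0858],[0,0,-0.03,0],[0,0,-0.03,0],[-0.0044,0.0487,0,0],[-0.0044,0.0487,0,0],[-0.0044,0.0487,0,0],[-0.0044,0.0487,0,0],[-0.0044,0.0487,0,0],[-0.0044,0.0487,0,0],[-0.0044,0.0487,0,0],[-0.0044,0.0487,0,0],[-0.0043,0.0488,0,0],[0,0,0.03,0],[0,0,0,0],[0,0,0,0]],
  ],
  claw=0.74,
)

```text
time_s: 18.73
tcp_pos: [0.4326, 0.2636, 0.1573]
ee_rot: [[-0.995, -0.102, 0.0], [-0.102, 0.995, -0.0], [-0.0, -0.0, -1.0]]
wrist_force: [0.4, -0.7, 0.6]
gripper_width: 0.742
gripper_force: 0.0
```

```bash
python3 - <<'E'
from h import *
plan(rs(1,.1),RAIL[2])
E
```

```text
turn -0.0009 shift [0.0011 0.0003 0.0573] tcp [0.4326 0.2636 0.1573] yaw 0.1021 F [ 0.4 -0.7  0.6] w 0.742 t 18.7
```

Request:
jog_arm(
  rows=[
    [[0.0009,0,0.029,-0.0009],[0,0,0.0283,0],[0,0,0,0],[0,0,0,0]],
  ],
)

```text
time_s: 19.23
tcp_pos: [0.4323, 0.2641, 0.1012]
ee_rot: [[-0.995, -0.103, 0.002], [-0.103, 0.995, 0.002], [-0.002, 0.002, -1.0]]
wrist_force: [-0.5, 0.6, 0.4]
gripper_width: 0.736
gripper_force: 0.0
```

Request:
jog_arm(
  rows=[
    [[0,0,0,0],[0,0,0,0],[0,0,0,0],[0,0,-0.005,0],[0,0,-0.005,0],[0,0,-0.005,0],[0,0,-0.005,0],[0,0,-0.01,0],[0,0,-0.03,0],[0,0,-0.03,0.0865],[0.0001,-0.0524,0,0],[0.0001,-0.0524,0,0],[0.0001,-0.0524,0,0],[0.0001,-0.0524,0,0],[0.0001,-0.0524,0,0],[0.0001,-0.0524,0,0],[0.0001,-0.0524,0,0],[0.0001,-0.0524,0,0],[0.0001,-0.0524,0,0],[0.0001,-0.0526,0,0]],
  ],
  claw=0,
)

```text
time_s: 21.72
tcp_pos: [0.439, -0.2622, 0.1907]
ee_rot: [[-1.0, -0.017, 0.001], [-0.017, 1.0, -0.0], [-0.001, -0.0, -1.0]]
wrist_force: [1.2, 0.4, -0.2]
gripper_width: 0.503
gripper_force: 30.0
```

Request:
jog_arm(
  rows=[
    [[0,0,0.03,0],[0,0,0.03,0],[0,0,0,0],[0,0,0,0]],
  ],
)

```text
time_s: 22.22
tcp_pos: [0.4399, -0.2606, 0.1311]
ee_rot: [[-1.0, -0.017, 0.002], [-0.017, 1.0, -0.001], [-0.002, -0.001, -1.0]]
wrist_force: [-0.1, 0.2, -1.6]
gripper_width: 0.502
gripper_force: 30.0
```

```bash
python3 - <<'E'
from h import *
plan(bs(2,.096),BASE[2])
E
```

```text
turn 0.0010 shift [0.0008 0.0002 0.0351] tcp [ 0.4399 -0.2606  0.1311] yaw 0.0175 F [-0.1  0.2 -1.6] w 0.502 t 22.2
```

Request:
jog_arm(
  rows=[
    [[0.0005,0,0,0],[0,0,0.008,0],[0,0,0.007,0],[0,0,0.003,0],[0,0,0.003,0],[0,0,0.003,0],[0,0,0.003,0],[0,0,0.003,0],[0,0,0.003,0],[0,0,0.002,0],[0,0,0,0],[0,0,0,0]],
  ],
)

```text
time_s: 23.72
tcp_pos: [0.4383, -0.2605, 0.0963]
ee_rot: [[-1.0, -0.017, -0.001], [-0.017, 1.0, -0.0], [0.001, -0.0, -1.0]]
wrist_force: [-5.4, 2.0, 14.8]
gripper_width: 0.501
gripper_force: 30.0
```

Request:
jog_arm(
  rows=[
    [[0,0,0.0015,0],[0,0,0.001,0],[0,0,0,0],[0,0,0,0]],
  ],
)

```text
time_s: 24.22
tcp_pos: [0.4383, -0.2604, 0.0962]
ee_rot: [[-1.0, -0.018, -0.0], [-0.018, 1.0, -0.001], [0.0, -0.001, -1.0]]
wrist_force: [-9.1, 5.4, 33.1]
gripper_width: 0.5
gripper_force: 30.0
```

```bash
python3 - <<'E'
from h import *
plan(rs(0,.19),RAIL[2])
E
```

```text
turn -0.0854 shift [-0.0471  0.6061 -0.0938] tcp [ 0.4383 -0.2604  0.0962] yaw 0.0176 F [-9.1  5.4 33.1] w 0.500 t 24.2
```

Request:
jog_arm(
  rows=[
    [[0,0,-0.0025,0],[0,0,0,0],[0,0,0,0],[0,0,-0.0313,-0.0854],[0,0,-0.03,0],[0,0,-0.03,0],[-0.0039,0.0505,0,0],[-0.0039,0.0505,0,0],[-0.0039,0.0505,0,0],[-0.0039,0.0505,0,0],[-0.0039,0.0505,0,0],[-0.0039,0.0505,0,0],[-0.0039,0.0505,0,0],[-0.0039,0.0505,0,0],[-0.0039,0.0505,0,0],[-0.0039,0.0505,0,0],[-0.0039,0.0505,0,0],[-0.0042,0.0506,0,0],[0,0,0.03,0],[0,0,0,0]],
  ],
  claw=0.74,
)

```text
time_s: 26.72
tcp_pos: [0.4225, 0.3464, 0.1532]
ee_rot: [[-0.995, -0.102, -0.004], [-0.102, 0.995, -0.006], [0.005, -0.005, -1.0]]
wrist_force: [0.1, 0.0, 0.6]
gripper_width: 0.74
gripper_force: 0.0
```

```bash
python3 - <<'E'
from h import *
plan(rs(0,.1),RAIL[2])
E
```

```text
turn -0.0007 shift [-0.0005  0.0008  0.0532] tcp [0.4225 0.3464 0.1532] yaw 0.1023 F [0.1 0.  0.6] w 0.740 t 26.7
```

Request:
jog_arm(
  rows=[
    [[0.0007,0,0.029,-0.0009],[0,0,0.0283,0],[0,0,0,0],[0,0,0,0],[0,0,0,0]],
  ],
)

```text
time_s: 27.35
tcp_pos: [0.4237, 0.3478, 0.1003]
ee_rot: [[-0.995, -0.103, 0.002], [-0.103, 0.995, 0.002], [-0.002, 0.002, -1.0]]
wrist_force: [-0.8, -0.2, -0.4]
gripper_width: 0.74
gripper_force: 0.0
```

Request:
jog_arm(
  rows=[
    [[0,0,0,0],[0,0,0,0],[0,0,0,0],[0,0,-0.005,0],[0,0,-0.005,0],[0,0,-0.005,0],[0,0,-0.005,0],[0,0,-0.01,0],[0,0,-0.03,0],[0,0,-0.03,0.0865]],
  ],
  claw=0,
)

```text
time_s: 28.6
tcp_pos: [0.423, 0.3472, 0.1902]
ee_rot: [[-1.0, -0.014, 0.0], [-0.014, 1.0, 0.0], [-0.0, 0.0, -1.0]]
wrist_force: [0.4, -0.5, -0.7]
gripper_width: 0.503
gripper_force: 30.0
```

Request:
jog_arm(
  rows=[
    [[-0.0004,-0.0461,0,0],[-0.0004,-0.0461,0,0],[-0.0004,-0.0461,0,0],[-0.0004,-0.0461,0,0],[-0.0004,-0.0461,0,0],[-0.0004,-0.0461,0,0],[-0.0004,-0.0461,0,0],[-0.0004,-0.0461,0,0],[-0.0004,-0.0461,0,0],[-0.0004,-0.0461,0,0],[-0.0004,-0.0461,0,0],[-0.0004,-0.0461,0,0],[-0.0004,-0.0461,0,0],[-0.0005,-0.0464,0,0],[-0.0005,-0.0462,0,0],[0,0,0.03,0],[0,0,0.03,0],[0,0,0,0],[0,0,0,0]],
  ],
)

```text
time_s: 30.98
tcp_pos: [0.4415, -0.3448, 0.1303]
ee_rot: [[-1.0, -0.017, 0.002], [-0.017, 1.0, -0.001], [-0.002, -0.001, -1.0]]
wrist_force: [-0.4, 0.0, -0.2]
gripper_width: 0.503
gripper_force: 30.0
```

```bash
python3 - <<'E'
from h import *
plan(bs(3,.096),BASE[2])
E
```

```text
turn 0.0008 shift [0.001  0.0004 0.0343] tcp [ 0.4415 -0.3448  0.1303] yaw 0.0173 F [-0.4  0.  -0.2] w 0.503 t 31.0
```

Request:
jog_arm(
  rows=[
    [[0.0006,0,0,0],[0,0,0.008,0],[0,0,0.0065,0],[0,0,0.003,0],[0,0,0.003,0],[0,0,0.003,0],[0,0,0.003,0],[0,0,0.003,0],[0,0,0.003,0],[0,0,0.002,0],[0,0,0,0],[0,0,0,0]],
  ],
)

```text
time_s: 32.48
tcp_pos: [0.4398, -0.3445, 0.095]
ee_rot: [[-1.0, -0.017, -0.001], [-0.017, 1.0, -0.0], [0.001, -0.0, -1.0]]
wrist_force: [-3.2, 0.8, 7.7]
gripper_width: 0.504
gripper_force: 30.0
```

Request:
jog_arm(
  rows=[
    [[0,0,0.0015,0],[0,0,0.001,0],[0,0,0,0],[0,0,0,0]],
  ],
)

```text
time_s: 32.98
tcp_pos: [0.4398, -0.3444, 0.0949]
ee_rot: [[-1.0, -0.017, -0.001], [-0.017, 1.0, -0.001], [0.001, -0.001, -1.0]]
wrist_force: [-7.1, 4.6, 21.4]
gripper_width: 0.502
gripper_force: 30.0
```

Request:
jog_arm(
  rows=[
    [[0,0,-0.0025,0],[0,0,0,0],[0,0,0,0],[0,0,-0.032,0],[0,0,-0.05,0],[0,0,-0.06,0],[0,0,-0.05,0],[-0.011,0.045,0,0],[-0.011,0.045,0,0],[-0.011,0.045,0,0],[-0.011,0.045,0,0],[-0.011,0.045,0,0],[-0.011,0.045,0,0],[-0.011,0.045,0,0],[0,0,0,0],[0,0,0,0]],
  ],
  claw=0.74,
)

```text
time_s: 34.98
tcp_pos: [0.5116, -0.0282, 0.2857]
ee_rot: [[-1.0, -0.017, -0.001], [-0.017, 1.0, -0.0], [0.001, -0.0, -1.0]]
wrist_force: [0.4, 0.4, 0.1]
gripper_width: 0.739
gripper_force: 0.0
```

```bash
python3 - <<'E'
from h import *
m=camera_model("wrist"); p=capture("wrist")
np.savez("w3.npz",**m); print(sense()["tcp_pos"])
cv2.imwrite("pics/w3.png",cv2.resize(p[:,:,::-1],(800,500),interpolation=cv2.INTER_CUBIC))
E
```

```text
[ 0.51155632 -0.02871494  0.28580945]
```

View pics/w3.png

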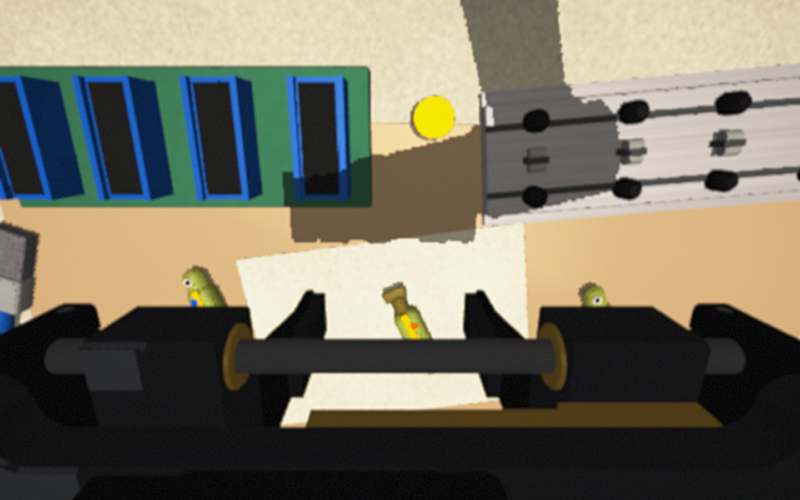

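```bash
python3 - <<'E'
from h import *
a=cv2.imread("pics/top0.png"); b=capture("top")[:,:,::-1]; cv2.imwrite("pics/t1.png",b)
m=camera_model("top")
for n,P in(("0",(.6255,.1979,.011)),("1",(.6375,-.0033,.011)),("2",(.6127,-.2196,.011))):
    u,v=proj(m,P)[0].astype(int); out=[]
    for im in(a,b):
        w=im[v-30:v+30,u-30:u+30]; h=cv2.cvtColor(w,cv2.COLOR_BGR2HSV)
        k=(h[:,:,0]>22)&(h[:,:,0]<45)&(h[:,:,1]>105)
        y,x=np.nonzero(k); out.append((len(x),x.mean()+u-30,y.mean()+v-30,np.degrees(.5*np.arctan2(2*np.cov(x,y)[0,1],np.var(x)-np.var(y)))))
    d=cv2.absdiff(a,b)[v-25:v+25,u-25:u+25].max(2)
    print(n,np.round(out,1).tolist(),(d>30).mean())
E
```

```text
0 [[70.0, 261.8, 188.8, 70.4], [66.0, 261.7, 188.8, 70.0]] 0.1504
1 [[72.0, 329.0, 185.5, 63.2], [28.0, 326.0, 179.9, 60.5]] 0.4308
2 [[58.0, 402.2, 192.4, 67.1], [58.0, 402.3, 192.5, 67.1]] 0.0716
```

```bash
python3 - <<'E'
from h import *
plan([.6127,-.2196,.14],.338)
E
```

```text
turn -0.3228 shift [-0.0322 -0.2133  0.1459] tcp [ 0.5115 -0.029   0.2859] yaw 0.0152 F [-0.4  0.2  0. ] w 0.737 t 35.1
```

Request:
jog_arm(
  rows=[
    [[0,0,0,-0.161],[0,0,0,-0.1618],[-0.0064,-0.0427,0.0292,0],[-0.0064,-0.0427,0.0292,0],[-0.0064,-0.0427,0.0292,0],[-0.0065,-0.0426,0.0292,0],[-0.0065,-0.0426,0.0292,0],[0,0,0,0],[0,0,0,0]],
  ],
  claw=0.6,
)

```text
time_s: 36.2
tcp_pos: [0.6127, -0.2195, 0.1402]
ee_rot: [[-0.944, -0.331, -0.0], [-0.331, 0.944, -0.0], [0.0, 0.0, -1.0]]
wrist_force: [-0.1, -0.2, 0.2]
gripper_width: 0.601
gripper_force: 0.0
```

```bash
python3 - <<'E'
from h import *
plan([.6127,-.2196,.0787],.338)
p=capture("scene"); cv2.imwrite("pics/s3.png",cv2.resize(p[200:350,180:380,::-1],None,fx=4,fy=4,interpolation=cv2.INTER_CUBIC))
E
```

```text
turn -0.0003 shift [-0.     -0.0001  0.0615] tcp [ 0.6127 -0.2195  0.1402] yaw 0.3377 F [-0.1 -0.2  0.2] w 0.601 t 36.2
```

View pics/s3.png

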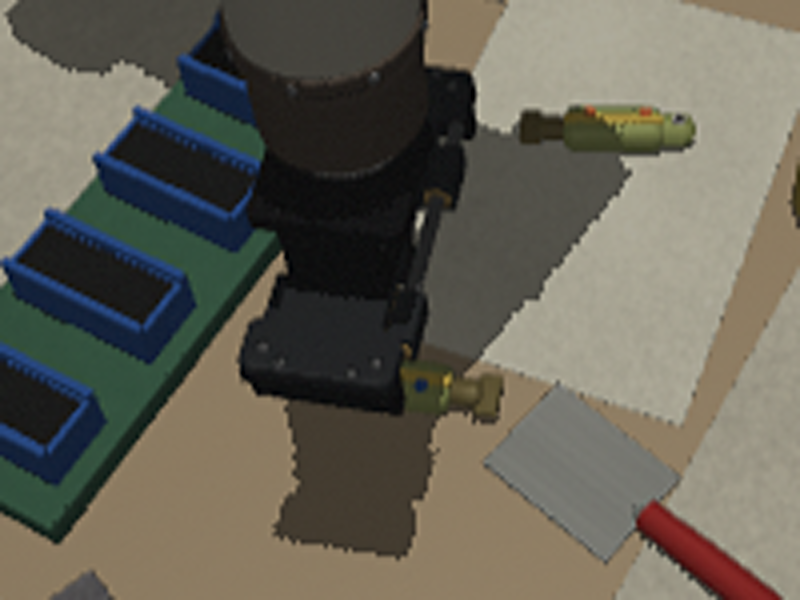

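Request:
jog_arm(
  rows=[
    [[0,0,0.03,0],[0,0,0.02,0],[0,0,0.0115,0],[0,0,0,0],[0,0,0,0]],
  ],
)

```text
time_s: 36.88
tcp_pos: [0.6139, -0.2185, 0.0801]
ee_rot: [[-0.943, -0.333, 0.002], [-0.333, 0.943, -0.001], [-0.002, -0.001, -1.0]]
wrist_force: [1.1, 0.5, -0.3]
gripper_width: 0.598
gripper_force: 0.0
```

Request:
jog_arm(
  rows=[
    [[0,0,0,0],[0,0,0,0],[0,0,0,0],[0,0,0,0],[0,0,0,0],[0,0,-0.02,0],[0,0,-0.04,0],[0,0,-0.05,0],[0,0,0,0],[0,0,0,0]],
  ],
  claw=0,
)

```text
time_s: 38.12
tcp_pos: [0.6126, -0.2184, 0.1882]
ee_rot: [[-0.943, -0.332, -0.001], [-0.332, 0.943, 0.001], [0.0, 0.001, -1.0]]
wrist_force: [0.3, -0.5, -1.5]
gripper_width: 0.318
gripper_force: 30.0
```

```bash
python3 - <<'E'
from h import *
plan(bs(2,.19),BASE[2])
E
```

```text
turn 0.3222 shift [ 0.1742 -0.0391 -0.0018] tcp [ 0.6126 -0.2184  0.1882] yaw 0.3387 F [ 0.3 -0.5 -1.5] w 0.318 t 38.1
```

Request:
jog_arm(
  rows=[
    [[0,0,0,0.161],[0,0,0,0.1612],[0.0348,-0.0078,0,0],[0.0348,-0.0078,0,0],[0.0348,-0.0078,0,0],[0.0349,-0.0078,0,0],[0.0349,-0.0079,0,0],[0,0,0.03,0],[0,0,0,0],[0,0,0,0],[0,0,0,0]],
  ],
)

```text
time_s: 39.5
tcp_pos: [0.4404, -0.2607, 0.1593]
ee_rot: [[-1.0, -0.018, 0.001], [-0.018, 1.0, -0.0], [-0.001, -0.0, -1.0]]
wrist_force: [-1.0, -0.3, -0.5]
gripper_width: 0.319
gripper_force: 30.0
```

```bash
python3 - <<'E'
from h import *
plan(bs(2,.1300),BASE[2])
p=capture("scene"); cv2.imwrite("pics/s4.png",cv2.resize(p[200:350,130:330,::-1],None,fx=4,fy=4,interpolation=cv2.INTER_CUBIC))
E
```

```text
turn 0.0010 shift [0.0013 0.0004 0.0293] tcp [ 0.4404 -0.2607  0.1593] yaw 0.0175 F [-1.  -0.3 -0.5] w 0.319 t 39.5
```

View pics/s4.png

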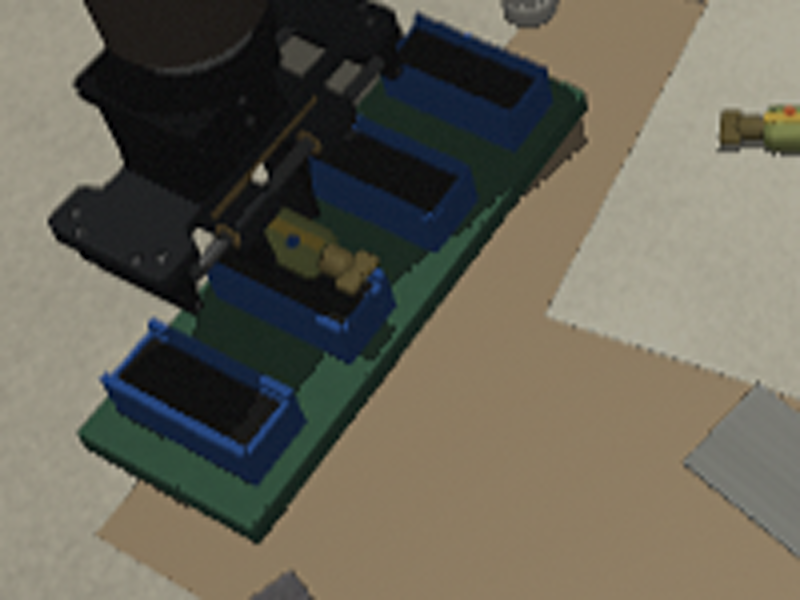

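Request:
jog_arm(
  rows=[
    [[0,0,0.015,0],[0,0,0.01,0],[0,0,0.003,0],[0,0,0.0015,0],[0,0,0,0],[0,0,0,0]],
  ],
)

```text
time_s: 40.3
tcp_pos: [0.4398, -0.2608, 0.1295]
ee_rot: [[-1.0, -0.017, 0.001], [-0.017, 1.0, -0.0], [-0.001, -0.0, -1.0]]
wrist_force: [-0.1, -0.7, -0.5]
gripper_width: 0.313
gripper_force: 30.0
```

Request:
jog_arm(
  rows=[
    [[0,0,0,0],[0,0,0,0],[0,0,-0.01,0],[0,0,-0.03,0],[0,0,-0.03,0],[0,0,0,0]],
  ],
  claw=0.55,
)

```text
time_s: 41.05
tcp_pos: [0.4411, -0.2612, 0.2024]
ee_rot: [[-1.0, -0.017, 0.006], [-0.018, 1.0, -0.002], [-0.006, -0.002, -1.0]]
wrist_force: [0.1, 0.3, -0.1]
gripper_width: 0.547
gripper_force: 0.0
```

```bash
cat > chk.py <<'E'
from h import *
import sys
a=cv2.imread("pics/top0.png"); b=capture("top")[:,:,::-1]; cv2.imwrite(sys.argv[1],b)
m=camera_model("top")
for n,P in(("0",(.6255,.1979,.011)),("1",(.6375,-.0033,.011))):
    u,v=proj(m,P)[0].astype(int); out=[]
    for im in(a,b):
        h=cv2.cvtColor(im[v-30:v+30,u-30:u+30],cv2.COLOR_BGR2HSV)
        y,x=np.nonzero((h[:,:,0]>22)&(h[:,:,0]<45)&(h[:,:,1]>105))
        out.append((len(x),x.mean()+u-30,y.mean()+v-30,np.degrees(.5*np.arctan2(2*np.cov(x,y)[0,1],np.var(x)-np.var(y)))))
    print(n,np.round(out,1).tolist())
plan([.6375,-.0033,.19],.447)
E
python3 chk.py pics/t2.png
```

```text
0 [[70.0, 261.8, 188.8, 70.4], [75.0, 261.7, 188.9, 70.1]]
1 [[72.0, 329.0, 185.5, 63.2], [69.0, 329.1, 185.7, 62.4]]
turn -0.4301 shift [-0.2893  0.1469  0.0107] tcp [ 0.4401 -0.2608  0.2007] yaw 0.0169 F [-1.  -0.7 -0.6] w 0.544 t 41.1
```

Request:
jog_arm(
  rows=[
    [[0,0,0,-0.143],[0,0,0,-0.143],[0,0,0,-0.1441],[-0.0413,0.021,0,0],[-0.0413,0.021,0,0],[-0.0413,0.021,0,0],[-0.0413,0.021,0,0],[-0.0413,0.021,0,0],[-0.0414,0.021,0,0],[-0.0414,0.0209,0,0],[0,0,0.03,0],[0,0,0.03,0],[0,0,0,0],[0,0,0,0],[0,0,0,0]],
  ],
  claw=0.6,
)

```text
time_s: 42.98
tcp_pos: [0.6377, -0.0032, 0.1408]
ee_rot: [[-0.902, -0.432, 0.003], [-0.432, 0.902, 0.0], [-0.003, -0.001, -1.0]]
wrist_force: [0.5, 0.2, 0.4]
gripper_width: 0.599
gripper_force: 0.0
```

```bash
python3 - <<'E'
from h import *
plan([.6375,-.0033,.0787],.447)
E
```

```text
turn 0.0000 shift [0.0002 0.     0.0621] tcp [ 0.6377 -0.0032  0.1408] yaw 0.4470 F [0.5 0.2 0.4] w 0.599 t 43.0
```

Request:
jog_arm(
  rows=[
    [[0,0,0.03,0],[0,0,0.02,0],[0,0,0.012,0],[0,0,0,0],[0,0,0,0]],
  ],
)

```text
time_s: 43.6
tcp_pos: [0.6377, -0.0031, 0.0784]
ee_rot: [[-0.902, -0.433, 0.002], [-0.433, 0.902, 0.0], [-0.002, -0.001, -1.0]]
wrist_force: [0.9, 0.1, 0.2]
gripper_width: 0.598
gripper_force: 0.0
```

Request:
jog_arm(
  rows=[
    [[0,0,0,0],[0,0,0,0],[0,0,0,0],[0,0,0,0],[0,0,0,0],[0,0,-0.02,0],[0,0,-0.04,0],[0,0,-0.05,0],[0,0,0,0],[0,0,0,0]],
  ],
  claw=0,
)

```text
time_s: 44.85
tcp_pos: [0.6364, -0.0032, 0.1867]
ee_rot: [[-0.902, -0.432, -0.001], [-0.432, 0.902, 0.0], [0.001, 0.001, -1.0]]
wrist_force: [0.3, 0.0, -0.9]
gripper_width: 0.319
gripper_force: 29.9
```

```bash
python3 - <<'E'
from h import *
plan(bs(1,.19),BASE[2])
E
```

```text
turn 0.4302 shift [ 0.2015 -0.17   -0.0033] tcp [ 0.6364 -0.0032  0.1867] yaw 0.4467 F [ 0.3  0.  -0.9] w 0.319 t 44.9
```

Request:
jog_arm(
  rows=[
    [[0,0,0,0.143],[0,0,0,0.143],[0,0,0,0.1442],[0.0336,-0.0283,0,0],[0.0336,-0.0283,0,0],[0.0336,-0.0283,0,0],[0.0336,-0.0283,0,0],[0.0336,-0.0284,0,0],[0.0339,-0.0284,0,0],[0,0,0.03,0],[0,0,0,0],[0,0,0,0],[0,0,0.015,0],[0,0,0.008,0],[0,0,0.003,0],[0,0,0.0025,0],[0,0,0,0],[0,0,0,0]],
  ],
)

```text
time_s: 47.1
tcp_pos: [0.4381, -0.1766, 0.129]
ee_rot: [[-1.0, -0.017, 0.001], [-0.017, 1.0, -0.0], [-0.001, -0.0, -1.0]]
wrist_force: [0.5, -0.0, -0.2]
gripper_width: 0.314
gripper_force: 29.9
```

```bash
python3 - <<'E'
from h import *
plan(bs(1,.128),BASE[2])
E
```

```text
turn 0.0005 shift [0.0004 0.0002 0.001 ] tcp [ 0.4381 -0.1766  0.129 ] yaw 0.0170 F [ 0.5 -0.  -0.2] w 0.314 t 47.1
```

Request:
jog_arm(
  rows=[
    [[0,0,0,0],[0,0,0,0],[0,0,-0.01,0],[0,0,-0.03,0],[0,0,-0.03,0],[0,0,0,0],[0,0,0,0]],
  ],
  claw=0.55,
)

```text
time_s: 47.98
tcp_pos: [0.4376, -0.1765, 0.1987]
ee_rot: [[-1.0, -0.017, -0.0], [-0.017, 1.0, 0.0], [0.0, 0.0, -1.0]]
wrist_force: [-0.1, -0.2, -0.3]
gripper_width: 0.55
gripper_force: 0.0
```

```bash
sed -i 's/plan(.*/plan([.6255,.1979,.19],.3596)/' chk.py; python3 chk.py pics/t3.png
```

```text
0 [[70.0, 261.8, 188.8, 70.4], [71.0, 261.7, 188.9, 71.4]]
1 [[72.0, 329.0, 185.5, 63.2], [0.0, nan, nan, nan]]
turn -0.3429 shift [-0.3078  0.2842  0.0082] tcp [ 0.4374 -0.1765  0.1982] yaw 0.0167 F [-0.2 -0.1 -0.4] w 0.550 t 48.0chk.py:10: RuntimeWarning: Mean of empty slice.
  out.append((len(x),x.mean()+u-30,y.mean()+v-30,np.degrees(.5*np.arctan2(2*np.cov(x,y)[0,1],np.var(x)-np.var(y)))))
  ret = ret.dtype.type(ret / rcount)
  avg = a.mean(axis, **keepdims_kw)
  ret = um.true_divide(
chk.py:10: RuntimeWarning: Degrees of freedom <= 0 for slice
  out.append((len(x),x.mean()+u-30,y.mean()+v-30,np.degrees(.5*np.arctan2(2*np.cov(x,y)[0,1],np.var(x)-np.var(y)))))
  c *= np.true_divide(1, fact)
  c *= np.true_divide(1, fact)
  return _methods._var(a, axis=axis, dtype=dtype, out=out, ddof=ddof,
  arrmean = um.true_divide(arrmean, div, out=arrmean,
  ret = ret.dtype.type(ret / rcount)
```

Request:
jog_arm(
  rows=[
    [[0,0,0,-0.171],[0,0,0,-0.1719],[-0.0342,0.0316,0,0],[-0.0342,0.0316,0,0],[-0.0342,0.0316,0,0],[-0.0342,0.0316,0,0],[-0.0342,0.0316,0,0],[-0.0342,0.0316,0,0],[-0.0342,0.0316,0,0],[-0.0342,0.0315,0,0],[-0.0342,0.0315,0,0],[0,0,0.03,0],[0,0,0.03,0],[0,0,0,0],[0,0,0,0],[0,0,0,0]],
  ],
  claw=0.6,
)

```text
time_s: 50.02
tcp_pos: [0.6267, 0.198, 0.1403]
ee_rot: [[-0.936, -0.352, 0.002], [-0.352, 0.936, 0.001], [-0.003, 0.0, -1.0]]
wrist_force: [-0.1, 0.1, 0.2]
gripper_width: 0.599
gripper_force: 0.0
```

```bash
python3 - <<'E'
from h import *
plan([.6255,.1979,.0787],.3596)
E
```

```text
turn 0.0002 shift [0.0012 0.0003 0.0616] tcp [0.6267 0.198  0.1403] yaw 0.3598 F [-0.1  0.1  0.2] w 0.599 t 50.0
```

Request:
jog_arm(
  rows=[
    [[0,0,0.03,0],[0,0,0.02,0],[0,0,0.0112,0],[0,0,0,0],[0,0,0,0]],
  ],
)

```text
time_s: 50.65
tcp_pos: [0.6267, 0.1981, 0.0788]
ee_rot: [[-0.936, -0.352, 0.002], [-0.352, 0.936, 0.001], [-0.002, 0.0, -1.0]]
wrist_force: [-0.1, 0.2, -0.1]
gripper_width: 0.605
gripper_force: 0.0
```

Request:
jog_arm(
  rows=[
    [[0,0,0,0],[0,0,0,0],[0,0,0,0],[0,0,0,0],[0,0,0,0],[0,0,-0.02,0],[0,0,-0.04,0],[0,0,-0.05,0],[0,0,0,0],[0,0,0,0]],
  ],
  claw=0,
)

```text
time_s: 51.9
tcp_pos: [0.6255, 0.1976, 0.1871]
ee_rot: [[-0.936, -0.352, -0.001], [-0.352, 0.936, 0.0], [0.001, 0.001, -1.0]]
wrist_force: [0.3, -0.4, -1.0]
gripper_width: 0.321
gripper_force: 29.9
```

```bash
python3 - <<'E'
from h import *
plan(bs(0,.19),BASE[2])
E
```

```text
turn 0.3428 shift [ 0.1939 -0.2869 -0.0029] tcp [0.6255 0.1976 0.1871] yaw 0.3593 F [ 0.3 -0.4 -1. ] w 0.321 t 51.9
```

Request:
jog_arm(
  rows=[
    [[0,0,0,0.171],[0,0,0,0.1718],[0.0242,-0.0359,0,0],[0.0242,-0.0359,0,0],[0.0242,-0.0359,0,0],[0.0242,-0.0359,0,0],[0.0242,-0.0359,0,0],[0.0243,-0.0358,0,0],[0.0243,-0.0358,0,0],[0.0243,-0.0358,0,0],[0,0,0.03,0],[0,0,0,0],[0,0,0,0],[0,0,0.015,0],[0,0,0.008,0],[0,0,0.003,0],[0,0,0.0025,0],[0,0,0,0],[0,0,0,0]],
  ],
)

```text
time_s: 54.28
tcp_pos: [0.4372, -0.0923, 0.1293]
ee_rot: [[-1.0, -0.017, 0.001], [-0.017, 1.0, 0.0], [-0.001, 0.0, -1.0]]
wrist_force: [-0.4, -1.0, 0.1]
gripper_width: 0.32
gripper_force: 29.9
```

```bash
python3 - <<'E'
from h import *
plan(bs(0,.128),BASE[2])
E
```

```text
turn 0.0006 shift [ 0.0009 -0.0001  0.0013] tcp [ 0.4372 -0.0923  0.1293] yaw 0.0171 F [-0.4 -1.   0.1] w 0.320 t 54.3
```

Release, rise and step away to the rail side for a clear view.

Request:
jog_arm(
  rows=[
    [[0,0,0,0],[0,0,0,0],[0,0,-0.01,0],[0,0,-0.04,0],[0,0,-0.05,0],[0,0.05,-0.03,0],[0,0.05,0,0],[0,0.05,0,0],[0,0.05,0,0],[0,0.05,0,0],[0,0.05,0,0],[0,0,0,0],[0,0,0,0]],
  ],
  claw=0.55,
)

```text
time_s: 55.9
tcp_pos: [0.4316, 0.2074, 0.2593]
ee_rot: [[-1.0, -0.017, -0.0], [-0.017, 1.0, -0.0], [0.0, -0.0, -1.0]]
wrist_force: [0.3, -0.2, -0.2]
gripper_width: 0.551
gripper_force: 0.0
```

```bash
python3 - <<'E'
from h import *
t=capture("top")[225:285,335:475,::-1]; s=capture("scene")[195:345,140:300,::-1]
cv2.imwrite("pics/f.png",np.vstack([cv2.resize(t,(700,300),interpolation=cv2.INTER_CUBIC)]))
cv2.imwrite("pics/g.png",cv2.resize(s,None,fx=4,fy=4,interpolation=cv2.INTER_CUBIC))
E
```

```text
(no output)
```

View pics/f.png

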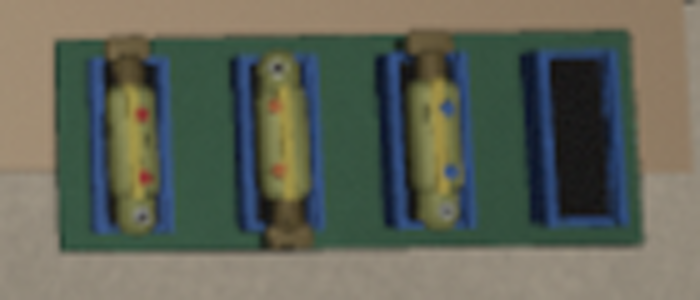

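View pics/g.png

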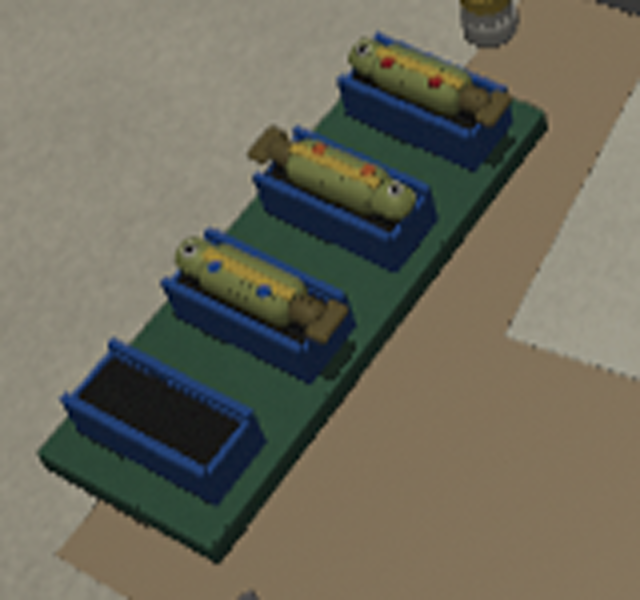

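All four cradles sit flush on the board, and the three lures lie centred in their troughs (in the top view at about columns 130, 280 and 435). The arm is clear of everything.

```bash
python3 -c "
from station import *
print(finish_job())"
```

```text
the job is handed in; nothing more can be done
None
```

The job is handed in at about 56 s of the 210 s allowed: in the final pictures all four cradles are home on the board and all three lures lie in their troughs; the verdict was not shown.

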